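# Index the gas-sample carousel and wedge the blue cylinder up

### The job

Turn the gas-sample carousel one position counter-clockwise (seen from above) so that it snaps home with the blue-collared cylinder over the lift lane; then slide the yellow wedge along the lane, thin end first and lying flat, under that cylinder's foot roller until the cylinder has just lifted off its seat, about 5 mm (never more than a centimetre or so). Finish holding: keep the wedge gripped there, the cylinder resting on the wedge alone, and do not let go. Leave the other things on the bench alone.

Things in the scene. Friction and masses are not known exactly. Their poses are not given: they have to be found in the camera images.
- base: Fixed dark steel base plate, 8 mm thick: a disc of radius 125 mm and a lane 70 mm wide, marked by two white lines, running out along the base's own -x to 300 mm from the axis. Origin on the carousel's vertical axis at bench level; z up; lane centre line y = 0. Place and yaw differ from run to run; the lane points roughly to the robot's right (world -y).
- carousel (a joint): Angle (rad) of the six-place carousel, growing counter-clockwise seen from above. 0 = blue cylinder over the lane; starts one place away, near -1.05. Detents at -1.05, 0, +1.05 (0.25 N m to leave), stops at +-1.3. Its white plate, radius 115 mm, lies 53 to 65 mm above the bench: a 45 mm gap over the lane, with a post of radius 20 mm in the middle. Cylinders stand at radius 90 mm, tops at 149 mm.
- hub_grip (a point): Centre of the black bar handle on the carousel's hub, on the axis, 186 mm above the bench. The bar is 66 mm long along the point's x, 14 mm thick along its y, 36 mm high (168 to 204 mm above the bench), on a post of radius 16 mm, above all else. It turns with the carousel; at carousel angle 0 it lies along the base's x.
- blue_lift (a joint): Height (m) of the blue cylinder above its seat on the carousel: 0 = seated, grows upward to 0.025. It slides only up and down; it falls back by its weight.
- blue_cylinder: Small grey gas cylinder, 39 mm diameter, 0.35 to 0.65 kg, with blue collar and band (the three grey-banded ones are clamped). Origin on the carousel's axis (not the cylinder's), at bench level when seated, rising with the lift. A red band shows above the white plate when lifted. Below the plate hangs its foot with a fixed steel roller, 16 mm diameter, 24 mm long.
- blue_roller (a point): Lowest point of the blue cylinder's foot roller: 90 mm from the carousel's axis, 18 mm above the bench (10 mm above the lane) when seated. The roller lies across the lane when the carousel is at 0.
- wedge: Loose yellow wedge, 0.25 kg, balanced under its fin, 30 mm wide (y); x points to the thin end. Origin on the underside: thin end at x = +75 mm (4 mm thick), ramp rising evenly to 22 mm at x = +5 mm, then level to the end of its steel tail at x = -100 mm. The ramp first touches the roller with the origin about 143 mm from the axis; each further 4 mm lifts 1 mm, against up to 12 N.
- wedge_fin (a point): Centre of the black grip fin on the wedge's tail, at wedge x = -70 mm, 45 mm above the underside. The fin is 46 mm long (x), 14 mm thick (y) and reaches from 22 to 68 mm above the underside.
- wedge_line (a point): Red line across the wedge's ramp at wedge x = +8 mm. When it is level with the outer edge of the carousel's white plate (wedge origin 123 mm from the axis) the cylinder stands about 5 mm up.
- gauge_meter: Bystander: blue and yellow handheld vacuum meter, 80 x 165 x 32 mm, origin under its centre.
- marker: Bystander: orange and black marker, about 118 mm long, 16 mm high, origin under its middle.
- wrench: Bystander: steel wrench, 160 mm long, lying flat.
- fitting: Bystander: upright brass tube fitting, 30 mm diameter, 48 mm high, origin under its centre.
- spacer_block: Bystander: plain aluminium block 70 x 40 x 22 mm, origin under its centre.
- grease_jar: Bystander: jar 52 mm diameter, 60 mm high, origin under its centre.
- port_cap: Bystander: red plastic cap, 42 mm diameter, 26 mm high, origin under its centre.
Things that resemble listed ones, but are neither listed nor needed, are in the scene too. Several things look just like the wedge: the one meant starts farthest to the robot's right.

How it is judged:
By the outcome, as a careful person would: the job done as asked, in the order asked, and still so for the second after the job is handed in, while the arm keeps its last pose, push and grip.
It also fails if it takes over 61 s, if anything falls off the work surface, if the arm or the gripper's body presses on something with over 40 N, if the wrist force passes 120 N, or if a joint passes its speed limit or range.

### The arm

A 6-joint arm with a two-finger parallel gripper is mounted at the origin on the work surface. World frame = base frame: x ahead of the robot, y to its left, z up, the work surface at z = 0. Lengths are in m, angles in degrees, forces in N, time in s.
With the tool pointing down it reaches from about 0.3 to 0.75 m from the base axis. Payload 8.5 kg.
Tool frame: the origin (TCP) lies on the mounting face of the last link; the fingertips stand env.tcp_to_tips ahead of it and the grasp point (between the pads) lies 147 mm ahead of it (env.tcp_to_tips is the distance from the TCP to the fingertips, in m); y points along the fingers, z is the direction in which the jaws open and shut, and the axes are right-handed (so a half turn about y gives the same grasp; the last joint's range is limited). The gripper opens to 88 mm and grips with 3 to 60 N. Pads are 18 mm wide; open, the fingers measure 123 mm over their backs; the gripper's body (75 mm by 187 mm) begins 45 mm behind the grasp point.
Start: joints at [-79.544, 21.807, 74.336, -0, 83.858, -12.336], TCP at [0.213, -0.507, 0.405] pointing down, gripper open.
Joint ranges: [-178.18, 178.18], [-50.72, 133.34], [12.68, 142.11], [-81.47, 261.47], [9.98, 163.14], [-165.26, 165.26]. Speed limits (degrees/s): [136.94, 136.94, 180, 180, 180, 180].

### API

Orientations are given as [roll, pitch, yaw] about the fixed x, y, z axes, in that order (R = Rz(yaw) Ry(pitch) Rx(roll)).
In Python, from plant import env, optics, job_done gives the robot as it stands.
- The arm moves only by the tool carry_out, never from a script. Its argument "increments" is a list of rows, each an object with "slide": the shift along the world's x, y, z in cm, a list of three; "rotation": the turn, a rotation vector about the world's x, y, z in rad, a list of three; "claw": the opening, from -1 (shut) to 1 (fully open), so that 0 is half open. A call has 1 to 20 rows; each row is the pose to reach, as a shift and turn from the pose commanded when the call began; what a row does not reach only later rows make up. A row lasts 1/10 s, in which the tool goes at most 50 mm and 8.59 degrees, less where a joint would pass 70% of its speed; a pose out of reach is approached as far as the arm can. A call with a gripper value outside its range is refused whole. The fingers move at their own pace and stop on an object; "squeeze" is the grip in N (left out, the last holds). Time passes only in rows, so rows that repeat a pose let the fingers close. It gives the time, the measured TCP pose, the force and the opening at its end, in the units of the state.
- env.get_obs(): the state, without advancing time (a new reading comes with each control period).
- optics.snapshot(name): name is "scene" or "top" or "wrist"; returns a dict with "image" (400x640x3 uint8, blue, green, red), "fov_y" (degrees; the focal length in pixels is half the picture's height over the tangent of half this angle, whatever the lens; pixels are square), "cx", "cy" (the principal point, pixels), "distortion" ([k1, k2, p1, p2, k3] as OpenCV has them; the pictures are not rectified), "xyz" and "orientation" of the camera in the world; the wrist camera has in their place "hand_eye" (4x4, takes a point from camera to tool coordinates, whose origin is the TCP and whose axes are the tool frame's). Camera axes: x right, y down, z forward; pixel columns grow to the right and rows downward; lengths in m; the calibration is good to about 2 mm. A picture is of the moment at which its call begins: read the wrist's pose just before it. There is no depth.
- job_done(): hands the job in, once; it reports no verdict.
The state is a dict: "clock": time; "joint_pos": joint angles; "dq": joint speeds; "joint_torque": joint torques, N m; "eef_pos": TCP position; "tcp_rot": TCP orientation; "ft_force": force on the tool from outside, world axes, zero at the start; "torque": the same for the moment, N m; "gripper_width": opening from 0.0 (shut) to 1.0 (fully open).
Only numpy, scipy, OpenCV 4.12 (cv2) and the standard library are available. Lean on these libraries where they do the work, as an engineer would, in place of code of your own. Each camera call takes 0.05 s, during which the arm holds its last target. There are 200 camera calls.

## Working session

There is one attempt and no reset: what is moved stays moved. The work goes in short steps, Python scripts to look and compute and a tool call to move; the robot and the scene stay as the last step left them, time stands still between calls to the robot, and variables do not carry over. Pictures are saved under pics/ and viewed, about 8 in all and at most 12, crops included, and the job is handed in when it is done.

Besides the shell and the picture viewer there is one more tool, called after ">>>" as name(argument=value, ...), one argument or row to a line, values as JSON. carry_out: Moves the arm, as the interface text tells. Its arguments: {"type":"object","properties":{"increments":{"type":"array"},"squeeze":{"type":"number"}},"required":["increments"]}

```bash
mkdir -p pics; ls
cat > h.py <<'E'
import numpy as np, cv2
from scipy.spatial.transform import Rotation as R
from plant import env, optics, job_done
def cam(name):
    o=env.get_obs(); s=optics.snapshot(name); im=s["image"]; f=im.shape[0]/2/np.tan(np.radians(s["fov_y"]/2))
    K=np.array([[f,0,s["cx"]],[0,f,s["cy"]],[0,0,1]])
    if "hand_eye" in s:
        T=np.eye(4); T[:3,:3]=R.from_euler("xyz",o["tcp_rot"],degrees=True).as_matrix(); T[:3,3]=o["eef_pos"]; T=T@np.array(s["hand_eye"])
    else:
        T=np.eye(4); q=np.array(s["orientation"])
        T[:3,:3]=(R.from_euler("xyz",q,degrees=True).as_matrix() if q.size==3 else q); T[:3,3]=s["xyz"]
    return dict(im=im,K=K,D=np.array(s["distortion"],float),T=T)
def rays(c,px):
    n=cv2.undistortPoints(np.array(px,float).reshape(-1,1,2),c["K"],c["D"]).reshape(-1,2)
    return (c["T"][:3,:3]@np.c_[n,np.ones(len(n))].T).T
def onplane(c,px,z):
    d=rays(c,px); o=c["T"][:3,3]; return o+d*((z-o[2])/d[:,2])[:,None]
def proj(c,P):
    T=np.linalg.inv(c["T"]); return cv2.projectPoints(np.array(P,float).reshape(-1,3),cv2.Rodrigues(T[:3,:3])[0],T[:3,3],c["K"],c["D"])[0].reshape(-1,2)
def load(n):
    return np.load(f"pics/{n}.npy",allow_pickle=True).item()
def save(name,n):
    c=cam(name); np.save(f"pics/{n}.npy",c,allow_pickle=True); cv2.imwrite(f"pics/{n}.png",c["im"]); return c
E
python3 - <<'E'
from h import *
print(env.get_obs(), env.tcp_to_tips)
s=optics.snapshot("top"); print({k:v for k,v in s.items() if k!="image"})
for n in ("top","scene","wrist"): c=save(n,n+"0"); print(n,c["T"].round(3).tolist())
E
```

```text
pics
{'clock': 0.0, 'joint_pos': array([-7.95436573e+01,  2.18406170e+01,  7.43837349e+01,  5.62829708e-04,
        8.38558520e+01, -1.23339308e+01]), 'dq': array([ 0.02343555,  0.01299533,  0.05251475,  0.00130695, -0.06456875,
        0.02279755]), 'joint_torque': array([ 3.23090744e-04, -4.37927520e+01, -2.24562299e+01,  7.13796378e-02,
        3.52529471e-02, -8.47631895e-05]), 'eef_pos': array([ 0.21305522, -0.50701518,  0.40414709]), 'tcp_rot': array([-9.00782332e+01,  1.76788572e-02, -1.57209799e+02]), 'ft_force': array([ 0.11496438,  0.74330803, -0.26131142]), 'torque': array([0.00315443, 0.02792039, 0.03541493]), 'gripper_width': 0.998280473881453} 0.166
{'fov_y': 45.73243532708311, 'cx': 320.0702407200737, 'cy': 196.7351718887741, 'distortion': array([-0.04743578,  0.        ,  0.        ,  0.        ,  0.        ]), 'xyz': array([0.39529539, 0.04556769, 1.31949847]), 'orientation': array([-174.50491553,    0.57923485,  -90.67929693])}
top [[-0.012, -0.995, 0.096, 0.395], [-1.0, 0.013, 0.009, 0.046], [-0.01, -0.096, -0.995, 1.319], [0.0, 0.0, 0.0, 1.0]]
scene [[-0.869, 0.31, -0.386, 0.936], [0.495, 0.559, -0.666, 0.722], [0.009, -0.769, -0.639, 0.805], [0.0, 0.0, 0.0, 1.0]]
wrist [[0.388, -0.885, -0.257, 0.278], [-0.922, -0.373, -0.107, -0.48], [-0.001, 0.278, -0.961, 0.385], [0.0, 0.0, 0.0, 1.0]]
```

View pics/top0.png

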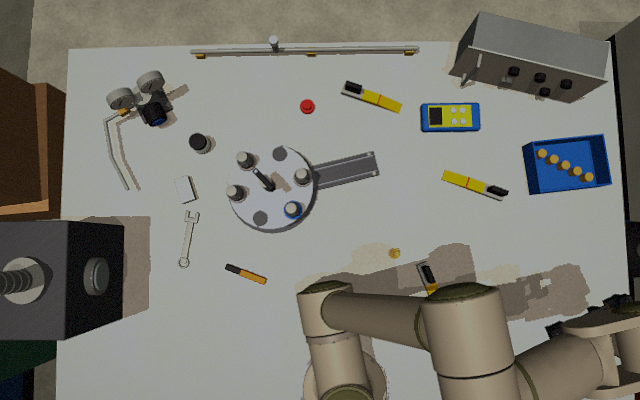

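View pics/scene0.png

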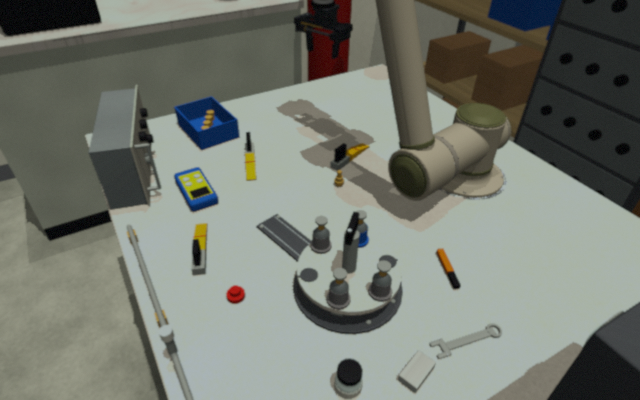

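Top view (image right is world -y, image up is +x). The carousel hub is near (268,180), the blue cylinder at (293,210), and the lane runs right to (378,163). There are three wedge look-alikes: A (372,97), B (475,185), and C (428,275), which is partly under the arm. The scene view shows the same three at (200,245), (250,160) and (348,155). B is the candidate farthest right. I'll confirm that with coordinates and a close crop.

Run:
```python
from h import *
c=load("top0"); im=c["im"]; hsv=cv2.cvtColor(im,cv2.COLOR_BGR2HSV)
m=cv2.inRange(hsv,(20,120,80),(35,255,255))
n,l,st,ce=cv2.connectedComponentsWithStats(m)
for i in range(1,n):
    if st[i,4]>15: print("yel",ce[i].round(1),st[i].tolist(),onplane(c,ce[i],0.012).round(3)[0])
m=cv2.inRange(hsv,(100,150,40),(125,255,255))
n,l,st,ce=cv2.connectedComponentsWithStats(m)
for i in range(1,n):
    if st[i,4]>15: print("blue",ce[i].round(1),st[i].tolist(),onplane(c,ce[i],0.12).round(3)[0])
a=cv2.resize(im[135:245,220:385],None,fx=4.7,fy=4.7,interpolation=cv2.INTER_CUBIC)
b=cv2.resize(im[160:210,430:520],None,fx=4.7,fy=4.7,interpolation=cv2.INTER_CUBIC)
out=np.zeros((520+0,776,3),np.uint8); out[:a.shape[0],:a.shape[1]]=a[:520]
cv2.imwrite("pics/c1.png",out);
```

```text
yel [409.   51.5] [405, 51, 9, 2, 18] [ 0.936 -0.203  0.012]
yel [199.3  54.8] [196, 54, 8, 3, 20] [0.937 0.4   0.012]
yel [370.2  96.3] [362, 89, 18, 15, 172] [ 0.805 -0.088  0.012]
yel [389.4 104. ] [378, 95, 24, 18, 232] [ 0.782 -0.142  0.012]
yel [453.  115.7] [428, 105, 44, 22, 574] [ 0.746 -0.321  0.012]
yel [121.1 111.4] [117, 109, 10, 6, 33] [0.774 0.623 0.012]
yel [541.7 152.8] [538, 149, 9, 8, 57] [ 0.637 -0.567  0.012]
yel [553.4 158.7] [550, 155, 8, 8, 52] [ 0.62  -0.6    0.012]
yel [564.9 164.6] [561, 161, 9, 8, 57] [ 0.603 -0.632  0.012]
yel [576.5 170.5] [573, 167, 8, 8, 50] [ 0.586 -0.664  0.012]
yel [454.8 178.3] [442, 170, 26, 18, 270] [ 0.568 -0.318  0.012]
yel [588.3 176.4] [585, 173, 8, 8, 53] [ 0.569 -0.697  0.012]
yel [475.5 185.5] [466, 178, 19, 16, 186] [ 0.547 -0.375  0.012]
yel [394.1 253. ] [389, 248, 11, 11, 87] [ 0.364 -0.144  0.012]
yel [252.2 276.7] [240, 271, 25, 13, 100] [0.304 0.246 0.012]
yel [431.3 287.8] [425, 283, 13, 12, 93] [ 0.268 -0.243  0.012]
blue [450.6 119.2] [421, 103, 59, 29, 607] [ 0.708 -0.284  0.12 ]
blue [157.8 121.5] [152, 118, 12, 8, 53] [0.713 0.477 0.12 ]
blue [566.5 163.6] [523, 134, 89, 61, 3670] [ 0.588 -0.58   0.12 ]
blue [295.6 213. ] [285, 202, 17, 17, 64] [0.47  0.119 0.12 ]
```

View pics/c1.png

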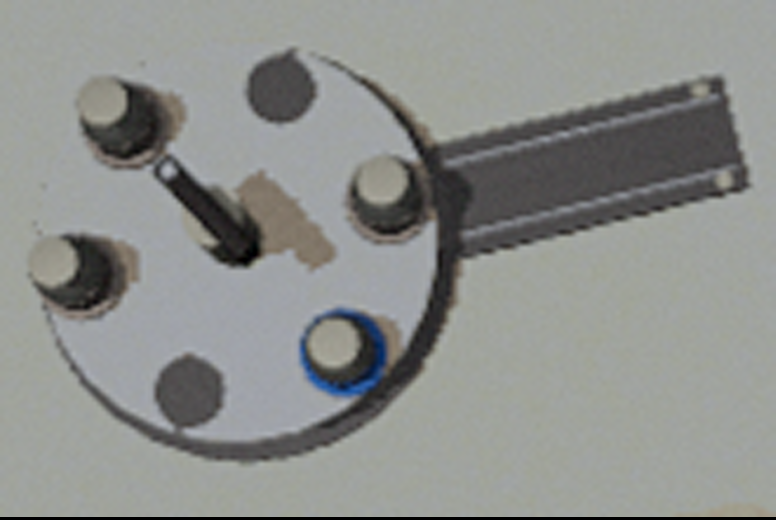

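The crop (scale 4.7, origin (220,135)) shows the plate with cylinder tops at crop (103,100), (55,258), (387,180) and (333,343, blue). The empty seats are at (281,88) and (189,390). Lane lines run (450,163)→(715,97) and (465,240)→(745,172). The bar runs (168,170)→(242,250). By coordinates, wedge B (y≈-0.35) is farther right than C (-0.24) and A (-0.12).

Run:
```python
from h import *
c=load("top0")
P=lambda pts,z: onplane(c,np.array(pts)/4.7+[220-.5+.1,135-.5+.1],z)[:,:2]
tops=P([(103,100),(387,180),(55,258),(333,343)],.149); print(tops.round(4).tolist())
print("mid pairs",(tops[1]+tops[2])/2,(tops[0]+tops[3])/2, np.linalg.norm(tops[1]-tops[2])/2,np.linalg.norm(tops[0]-tops[3])/2)
h=P([(281,88),(189,390)],.065); print("holes",h,h.mean(0),np.linalg.norm(h[0]-h[1])/2)
b=P([(168,168),(242,250)],.204); print("bar",b,b.mean(0),np.linalg.norm(b[0]-b[1]))
a=np.degrees
ax=(tops[1]+tops[2])/2
v=tops[3]-ax; print("blue ang",a(np.arctan2(v[1],v[0])))
v=tops[1]-tops[2]; print("cyl ang",a(np.arctan2(v[1],v[0])))
v=b[1]-b[0]; print("bar ang",a(np.arctan2(v[1],v[0])))
L=P([(450,163),(715,97),(465,240),(745,172)],.008)
for i in (0,2): v=L[i+1]-L[i]; print("lane",a(np.arctan2(v[1],v[0])))
print("end mid",P([(718,78),(748,187)],.008), "bolts",P([(700,90),(725,180)],.008).mean(0))
```

```text
[[0.6135, 0.2519], [0.5683, 0.1006], [0.529, 0.2771], [0.482, 0.1297]]
mid pairs [0.54866215 0.18881521] [0.54777254 0.19082425] 0.09042113097300225 0.08976628641349213
holes [[0.63464732 0.16468483]
 [0.4626493  0.21728005]] [0.54864831 0.19098244] 0.08992993862088033
bar [[0.56785676 0.20897186]
 [0.52553402 0.17145754]] [0.54669539 0.1902147 ] 0.05655563267738964
blue ang -138.44521189196286
cyl ang -77.44463623375955
bar ang -138.44663943409765
lane -76.61849711189375
lane -76.99553581306954
end mid [[ 0.64800959 -0.09082143]
 [ 0.58214943 -0.10711013]] bolts [ 0.61370304 -0.08673679]
```

Run:
```python
from h import *
c=load("wrist0"); T0=c["T"].copy(); print(c["K"].round(1).tolist())
for tx,ty in ((.50,-.37),(.47,-.38),(.52,-.36),(.55,-.35)):
    c["T"]=T0.copy(); c["T"][:2,3]+=np.array([tx,ty])-[.213,-.507]
    print(tx,ty,proj(c,[(.585,-.275,.0),(.535,-.41,.0),(.52,-.45,.068),(0.55,-.35,0),(tx,ty,.238),(tx+.387*.06,ty-.922*.06,.238),(tx-.387*.06,ty+.922*.06,.238)]).round().tolist())
```

```text
[[285.2, 0.0, 318.7], [0.0, 285.2, 200.3], [0.0, 0.0, 1.0]]
0.5 -0.37 [[275.0, 80.0], [356.0, 159.0], [390.0, 193.0], [319.0, 131.0], [318.0, 248.0], [425.0, 249.0], [211.0, 248.0]]
0.47 -0.38 [[276.0, 52.0], [359.0, 135.0], [394.0, 166.0], [321.0, 106.0], [318.0, 248.0], [425.0, 249.0], [211.0, 248.0]]
0.52 -0.36 [[277.0, 99.0], [356.0, 176.0], [389.0, 212.0], [320.0, 148.0], [318.0, 248.0], [425.0, 249.0], [211.0, 248.0]]
0.55 -0.35 [[276.0, 125.0], [354.0, 198.0], [386.0, 237.0], [319.0, 172.0], [318.0, 248.0], [425.0, 249.0], [211.0, 248.0]]
```

>>> carry_out(
  increments=[
    {"slide":[5,2.4,-1],"rotation":[0,0,0],"claw":1},
    {"slide":[9,4.3,-3],"rotation":[0,0,0],"claw":1},
    {"slide":[13,6.2,-5],"rotation":[0,0,0],"claw":1},
    {"slide":[17,8.1,-7],"rotation":[0,0,0],"claw":1},
    {"slide":[21,10,-8],"rotation":[0,0,0],"claw":1},
    {"slide":[25,12,-8],"rotation":[0,0,0],"claw":1},
    {"slide":[28.7,13.7,-8],"rotation":[0,0,0],"claw":1},
    {"slide":[28.7,13.7,-8],"rotation":[0,0,0],"claw":1},
    {"slide":[28.7,13.7,-8],"rotation":[0,0,0],"claw":1},
    {"slide":[28.7,13.7,-8],"rotation":[0,0,0],"claw":1},
  ],
)

```text
clock: 1.2
eef_pos: [0.4993, -0.3706, 0.3246]
tcp_rot: [-90.0, -0.0, -157.3]
ft_force: [-0.2, 0.3, 0.4]
gripper_width: 0.998
```

Run:
```python
from h import *
o=env.get_obs(); print(o["eef_pos"],o["tcp_rot"],o["ft_force"],o["clock"])
c=save("wrist","w1"); t=save("top","top1")
y0=60
a=cv2.resize(c["im"][0:260,200:500],None,fx=2,fy=2,interpolation=cv2.INTER_CUBIC); cv2.imwrite("pics/w1c.png",a)
```

```text
[ 0.49930139 -0.37055568  0.32462821] [-9.00238835e+01 -2.38907893e-02 -1.57258883e+02] [-0.18680146  0.25171797  0.42376029] 1.2
```

View pics/w1c.png

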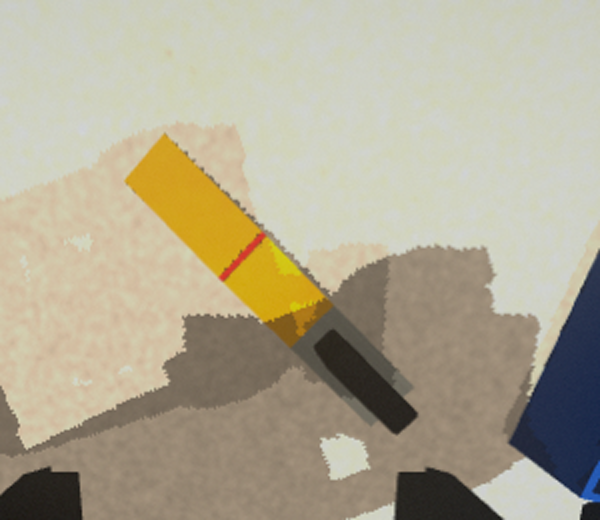

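The wrist crop (2x, origin (200,0)) shows wedge B clearly: yellow, grey tail, black fin. The thin end is at (126,181)-(166,134), the red line at (222,278)-(264,236), and the fin top spans (324,339)→(407,423). The blue tray is at right, with no wedge beyond it.

Run:
```python
from h import *
c=load("w1")
P=lambda pts,z: onplane(c,np.array(pts)/2+[200-.25,-.25],z)[:,:2]
th=P([(126,181),(166,134)],.004); rl=P([(222,278),(264,236)],.0212); fin=P([(324,339),(407,423)],.068)
print("widths",np.linalg.norm(th[0]-th[1]),np.linalg.norm(rl[0]-rl[1]),"fin len",np.linalg.norm(fin[0]-fin[1]))
a,b,f=th.mean(0),rl.mean(0),fin.mean(0); print("thin",a,"line",b,"finc",f)
print("thin-line",np.linalg.norm(a-b),"thin-fin",np.linalg.norm(a-f))
for u,v in ((a,b),(b,f),(a,f),(fin[0],fin[1])): d=u-v; print(np.degrees(np.arctan2(d[1],d[0])))
# also other view
t=load("top1"); hsv=cv2.cvtColor(t["im"],cv2.COLOR_BGR2HSV)
# hub check in top1: bar mask dark pixels near hub
cv2.imwrite("pics/t1c.png",cv2.resize(t["im"][120:300,200:560],None,fx=2,fy=2))
```

```text
widths 0.029474892280233724 0.028169621511175667 fin len 0.05292926632080518
thin [ 0.58061203 -0.28813519] line [ 0.55616768 -0.34969959] finc [ 0.53032754 -0.41764963]
thin-line 0.06623972318660641 thin-fin 0.138933500402928
68.34428919997455
69.17911386788722
68.7811030002848
68.32030737190235
```

Checks hold: widths are 28–29 mm (30 expected) and thin end to line is 66 mm (67 expected). Fin centre ≈ (0.5275,-0.4225), wedge heading ≈ 68.5°. Now over the hub.

>>> carry_out(
  increments=[
    {"slide":[0.3,3,2],"rotation":[0,0,0.03],"claw":1},
    {"slide":[0.7,7,4],"rotation":[0,0,0.06],"claw":1},
    {"slide":[1,11.5,6],"rotation":[0,0,0.1],"claw":1},
    {"slide":[1.4,16,7.5],"rotation":[0,0,0.13],"claw":1},
    {"slide":[1.8,20.5,7.5],"rotation":[0,0,0.16],"claw":1},
    {"slide":[2.2,25,7.5],"rotation":[0,0,0.2],"claw":1},
    {"slide":[2.6,29.5,7.5],"rotation":[0,0,0.23],"claw":1},
    {"slide":[3,34,7.5],"rotation":[0,0,0.26],"claw":1},
    {"slide":[3.4,38.5,7.5],"rotation":[0,0,0.29],"claw":1},
    {"slide":[3.8,43,7.5],"rotation":[0,0,0.32],"claw":1},
    {"slide":[4.2,47.5,7.5],"rotation":[0,0,0.354],"claw":1},
    {"slide":[4.6,52,7.5],"rotation":[0,0,0.354],"claw":1},
    {"slide":[4.9,55,7.5],"rotation":[0,0,0.354],"claw":1},
    {"slide":[4.9,56.1,7.5],"rotation":[0,0,0.354],"claw":1},
    {"slide":[4.9,56.1,7.5],"rotation":[0,0,0.354],"claw":1},
    {"slide":[4.9,56.1,7.5],"rotation":[0,0,0.354],"claw":1},
    {"slide":[4.9,56.1,7.5],"rotation":[0,0,0.354],"claw":1},
  ],
)

```text
clock: 3.0
eef_pos: [0.5492, 0.1894, 0.3999]
tcp_rot: [-90.0, -0.0, -137.0]
ft_force: [0.7, 0.5, 0.5]
gripper_width: 0.997
```

Run:
```python
from h import *
o=env.get_obs(); print(o["eef_pos"],o["tcp_rot"],o["joint_pos"],o["clock"])
c=save("wrist","w2")
print(proj(c,[(.5482,.1905,.204),(.5482+.0241,.1905+.0225,.204),(.5482-.0241,.1905-.0225,.204)]))
cv2.imwrite("pics/w2c.png",cv2.resize(c["im"][80:380,160:480],None,fx=2,fy=2,interpolation=cv2.INTER_CUBIC))
```

```text
[0.54919773 0.18939376 0.39987427] [-8.99878907e+01 -9.43600832e-03 -1.37041790e+02] [ 7.36018253e+00  2.51355891e+01  6.97313375e+01 -1.53944652e-02
  8.51336974e+01  5.44032775e+01] 3.0
[[316.09953845 228.34785998]
 [315.91419438 179.51946759]
 [316.26626533 272.70414688]]
```

View pics/w2c.png

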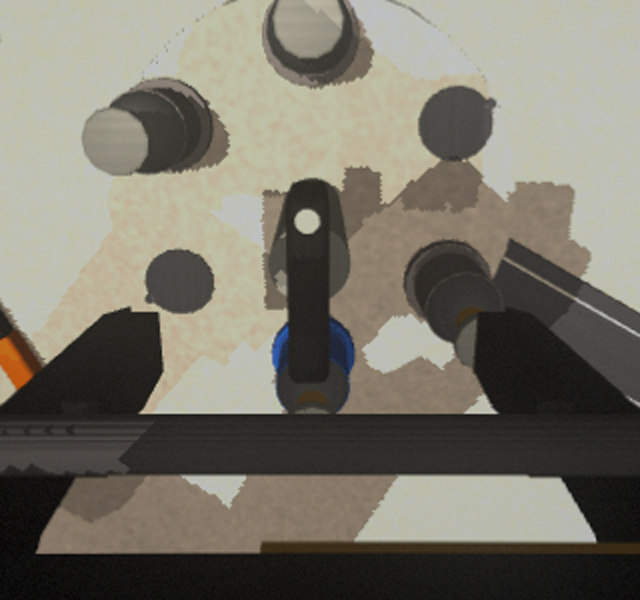

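The bar is upright in the picture, centred at crop column 309, while the fingers centre on 318. So it sits about 3 mm toward the left jaw, agreeing with the top view to about 1.4 mm. I'll shift, descend and grip.

>>> carry_out(
  increments=[
    {"slide":[-0.2,0.1,-1],"rotation":[0,0,0],"claw":1},
    {"slide":[-0.2,0.1,-2.5],"rotation":[0,0,0],"claw":1},
    {"slide":[-0.2,0.1,-4],"rotation":[0,0,0],"claw":1},
    {"slide":[-0.2,0.1,-5.2],"rotation":[0,0,0],"claw":1},
    {"slide":[-0.2,0.1,-6],"rotation":[0,0,0],"claw":1},
    {"slide":[-0.2,0.1,-6],"rotation":[0,0,0],"claw":1},
    {"slide":[-0.2,0.1,-6],"rotation":[0,0,0],"claw":1},
  ],
)

```text
clock: 3.75
eef_pos: [0.5472, 0.1919, 0.3401]
tcp_rot: [-90.0, 0.0, -136.9]
ft_force: [-0.3, 0.4, 0.5]
gripper_width: 0.995
```

>>> carry_out(
  increments=[
    {"slide":[0,0,0],"rotation":[0,0,0],"claw":-0.3},
    {"slide":[0,0,0],"rotation":[0,0,0],"claw":-0.5},
    {"slide":[0,0,0],"rotation":[0,0,0],"claw":-1},
    {"slide":[0,0,0],"rotation":[0,0,0],"claw":-1},
    {"slide":[0,0,0],"rotation":[0,0,0],"claw":-1},
    {"slide":[0,0,0],"rotation":[0,0,0],"claw":-1},
    {"slide":[0,0,0],"rotation":[0,0,0],"claw":-1},
    {"slide":[0,0,0],"rotation":[0,0,0],"claw":-1},
    {"slide":[0,0,0],"rotation":[0,0,0],"claw":-1},
    {"slide":[0,0,0],"rotation":[0,0,0],"claw":-1},
  ],
  squeeze=40,
)

```text
clock: 4.75
eef_pos: [0.5471, 0.1919, 0.3397]
tcp_rot: [-90.0, -0.0, -136.9]
ft_force: [0.5, -0.0, 0.2]
gripper_width: 0.156
```

Gripped: the opening is 13.7 mm, as the bar's 14 mm should give, with no side load. Now turn 60° counter-clockwise.

>>> carry_out(
  increments=[
    {"slide":[0,0,0],"rotation":[0,0,0.05],"claw":-1},
    {"slide":[0,0,0],"rotation":[0,0,0.11],"claw":-1},
    {"slide":[0,0,0],"rotation":[0,0,0.17],"claw":-1},
    {"slide":[0,0,0],"rotation":[0,0,0.23],"claw":-1},
    {"slide":[0,0,0],"rotation":[0,0,0.3],"claw":-1},
    {"slide":[0,0,0],"rotation":[0,0,0.37],"claw":-1},
    {"slide":[0,0,0],"rotation":[0,0,0.44],"claw":-1},
    {"slide":[0,0,0],"rotation":[0,0,0.51],"claw":-1},
    {"slide":[0,0,0],"rotation":[0,0,0.58],"claw":-1},
    {"slide":[0,0,0],"rotation":[0,0,0.65],"claw":-1},
    {"slide":[0,0,0],"rotation":[0,0,0.72],"claw":-1},
    {"slide":[0,0,0],"rotation":[0,0,0.79],"claw":-1},
    {"slide":[0,0,0],"rotation":[0,0,0.86],"claw":-1},
    {"slide":[0,0,0],"rotation":[0,0,0.92],"claw":-1},
    {"slide":[0,0,0],"rotation":[0,0,0.97],"claw":-1},
    {"slide":[0,0,0],"rotation":[0,0,1.01],"claw":-1},
    {"slide":[0,0,0],"rotation":[0,0,1.047],"claw":-1},
    {"slide":[0,0,0],"rotation":[0,0,1.047],"claw":-1},
    {"slide":[0,0,0],"rotation":[0,0,1.047],"claw":-1},
    {"slide":[0,0,0],"rotation":[0,0,1.047],"claw":-1},
  ],
)

```text
clock: 6.75
eef_pos: [0.5478, 0.1917, 0.3398]
tcp_rot: [-89.9, -0.1, -77.0]
ft_force: [6.2, -0.6, -2.8]
gripper_width: 0.157
```

Run:
```python
from h import *
o=env.get_obs(); print(o["eef_pos"],o["tcp_rot"],o["ft_force"],o["torque"],o["gripper_width"],o["clock"])
```

```text
[0.54781056 0.1916663  0.3397534 ] [-8.98535942e+01 -5.36176702e-02 -7.69580934e+01] [ 6.16291817 -0.64199422 -2.76544707] [-0.22559435 -0.99161642  0.07839142] 0.15652195335883437 6.75
```

>>> carry_out(
  increments=[
    {"slide":[0,0,0],"rotation":[0,0,1.047],"claw":-0.3},
    {"slide":[0,0,0],"rotation":[0,0,0],"claw":0.3},
    {"slide":[0,0,0],"rotation":[0,0,0],"claw":0.3},
  ],
)

```text
clock: 7.05
eef_pos: [0.5471, 0.192, 0.3397]
tcp_rot: [-90.0, 0.0, -77.1]
ft_force: [-0.1, -0.2, -0.1]
gripper_width: 0.405
```

I wrongly left a rotation in that first row. It was capped at about 8.6° and reversed while the jaws opened, so I need to check the carousel angle.

>>> carry_out(
  increments=[
    {"slide":[0,0,0],"rotation":[0,0,0],"claw":0.6},
    {"slide":[0,0,0],"rotation":[0,0,0],"claw":1},
    {"slide":[0,0,2],"rotation":[0,0,0],"claw":1},
    {"slide":[0,0,4.5],"rotation":[0,0,0],"claw":1},
    {"slide":[0,0,7],"rotation":[0,0,0],"claw":1},
    {"slide":[0,0,8],"rotation":[0,0,0],"claw":1},
    {"slide":[-2,-4,8],"rotation":[0,0,-0.03],"claw":1},
    {"slide":[-2.5,-8,8],"rotation":[0,0,-0.06],"claw":1},
    {"slide":[-2.5,-12.5,8],"rotation":[0,0,-0.1],"claw":1},
    {"slide":[-2.5,-17,8],"rotation":[0,0,-0.15],"claw":1},
    {"slide":[-2.5,-21.5,8],"rotation":[0,0,-0.2],"claw":1},
    {"slide":[-2.5,-26,8],"rotation":[0,0,-0.25],"claw":1},
    {"slide":[-2.5,-30.5,8],"rotation":[0,0,-0.3],"claw":1},
  ],
)

```text
clock: 8.35
eef_pos: [0.5217, -0.1148, 0.4191]
tcp_rot: [-90.0, 0.0, -94.2]
ft_force: [1.2, -0.0, 0.2]
gripper_width: 1.001
```

Run:
```python
from h import *
o=env.get_obs(); print(o["eef_pos"],o["tcp_rot"],o["clock"])
t=save("top","top2"); s=save("scene","scene2")
cv2.imwrite("pics/t2c.png",cv2.resize(t["im"][135:245,220:385],None,fx=4.7,fy=4.7,interpolation=cv2.INTER_CUBIC))
```

```text
[ 0.5216845  -0.11484135  0.41914493] [-9.00450004e+01  2.12198015e-02 -9.41917441e+01] 8.35
```

View pics/t2c.png

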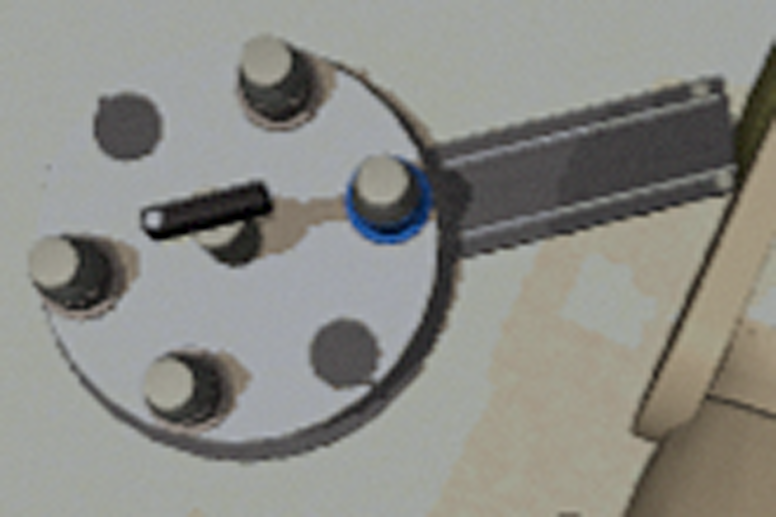

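After the slip, blue sits at crop (384,180), in the lane slot: the cylinder that stood there first was at (387,180), and its opposite is unchanged at (55,258). So the carousel is home at 0 and the bar lies along the lane. Now the wedge.

>>> carry_out(
  increments=[
    {"slide":[0.1,-4,-2],"rotation":[0,0,-0.04],"claw":1},
    {"slide":[0.2,-8.5,-4],"rotation":[0,0,-0.08],"claw":1},
    {"slide":[0.2,-13,-6],"rotation":[0,0,-0.12],"claw":0.5},
    {"slide":[0.3,-17.5,-8],"rotation":[0,0,-0.16],"claw":0.5},
    {"slide":[0.4,-22,-10],"rotation":[0,0,-0.2],"claw":0.5},
    {"slide":[0.5,-26,-12],"rotation":[0,0,-0.25],"claw":0.5},
    {"slide":[0.55,-29.5,-13],"rotation":[0,0,-0.303],"claw":0.5},
    {"slide":[0.55,-30.9,-13],"rotation":[0,0,-0.303],"claw":0.5},
    {"slide":[0.55,-30.9,-13],"rotation":[0,0,-0.303],"claw":0.5},
    {"slide":[0.55,-30.9,-13],"rotation":[0,0,-0.303],"claw":0.5},
  ],
)

```text
clock: 9.45
eef_pos: [0.5279, -0.421, 0.2894]
tcp_rot: [-90.0, 0.0, -111.4]
ft_force: [0.1, 0.3, -0.7]
gripper_width: 0.749
```

Run:
```python
from h import *
o=env.get_obs(); print(o["eef_pos"],o["tcp_rot"],o["clock"])
c=save("wrist","w3")
cv2.imwrite("pics/w3c.png",cv2.resize(c["im"][0:340,120:520],None,fx=1.7,fy=1.7,interpolation=cv2.INTER_CUBIC))
```

```text
[ 0.52786515 -0.42100309  0.28941529] [-9.00372509e+01  3.89868550e-02 -1.11413728e+02] 9.45
```

View pics/w3c.png

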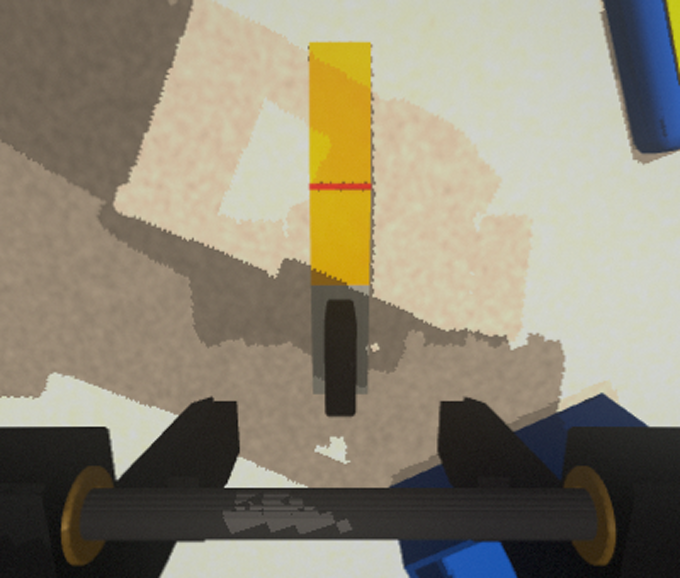

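The wrist view (1.7x, origin (120,0)) shows the wedge straight ahead. The fin is at column 340 and the fingers' middle at 338.5, so it is aligned. The blue tray is near the right jaw with its rim at (600,395)-(400,485), so I'll check that clearance.

Run:
```python
from h import *
c=load("w3"); j=np.array([np.cos(np.radians(-21.4)),np.sin(np.radians(-21.4))]); f=np.array([.5279,-.421]); u=np.array([-j[1],j[0]])
for z in (.0,.03,.06):
    p=onplane(c,np.array([(600,395),(400,485),(645,430)])/1.7+[120,0],z)[:,:2]-f
    print(z,[(round(q@j*1000),round(q@u*1000)) for q in p])
t=load("top0")
for z in (0,.03,.06): print(z,onplane(t,[(523,150),(530,194),(610,182),(603,134)],z)[:,:2].round(3).tolist())
p=onplane(c,np.array([(340,42),(340,186),(340,415)])/1.7+[120,0],[.004,.0212,.068]) if 0 else [onplane(c,np.array([q])/1.7+[120,0],z)[0,:2] for q,z in (((340,42),.004),((340,186),.0212),((340,415),.068))]
print([((q-f)@u*1000).round(1) for q in p],[((q-f)@j*1000).round(1) for q in p])
```

```text
0.0 [(156, -41), (39, -103), (186, -64)]
0.03 [(138, -29), (34, -83), (165, -49)]
0.06 [(121, -16), (30, -64), (145, -34)]
0 [[0.648, -0.52], [0.523, -0.533], [0.554, -0.766], [0.693, -0.756]]
0.03 [[0.642, -0.507], [0.52, -0.52], [0.55, -0.748], [0.686, -0.738]]
0.06 [[0.637, -0.494], [0.517, -0.506], [0.547, -0.729], [0.679, -0.719]]
[np.float64(143.7), np.float64(77.2), np.float64(-22.9)] [np.float64(0.5), np.float64(0.5), np.float64(0.5)]
```

Along-lane checks: thin end at 143.7 mm (145 expected), line at 77.2 (78), fin back edge at -22.9 (-23). The tray rim is about 30 mm high and clear of the fingers. Descend and grip.

>>> carry_out(
  increments=[
    {"slide":[0,0,-3],"rotation":[0,0,0],"claw":0.5},
    {"slide":[0,0,-6],"rotation":[0,0,0],"claw":0.5},
    {"slide":[0,0,-8],"rotation":[0,0,0],"claw":0.5},
    {"slide":[0,0,-9.4],"rotation":[0,0,0],"claw":0.5},
    {"slide":[0,0,-9.4],"rotation":[0,0,0],"claw":0.5},
    {"slide":[0,0,-9.4],"rotation":[0,0,0],"claw":0},
    {"slide":[0,0,-9.4],"rotation":[0,0,0],"claw":-0.4},
    {"slide":[0,0,-9.4],"rotation":[0,0,0],"claw":-1},
    {"slide":[0,0,-9.4],"rotation":[0,0,0],"claw":-1},
    {"slide":[0,0,-9.4],"rotation":[0,0,0],"claw":-1},
    {"slide":[0,0,-9.4],"rotation":[0,0,0],"claw":-1},
    {"slide":[0,0,-9.4],"rotation":[0,0,0],"claw":-1},
  ],
  squeeze=50,
)

```text
clock: 10.7
eef_pos: [0.5276, -0.4221, 0.1958]
tcp_rot: [-90.0, -0.0, -111.5]
ft_force: [-0.2, 0.8, -3.1]
gripper_width: 0.154
```

>>> carry_out(
  increments=[
    {"slide":[0,0,1.5],"rotation":[0,0,0],"claw":-1},
    {"slide":[0,0,4],"rotation":[0,0,0],"claw":-1},
    {"slide":[0,1,6.5],"rotation":[0,0,0],"claw":-1},
    {"slide":[0.7,4,7],"rotation":[0,0,0.06],"claw":-1},
    {"slide":[1.7,8,7],"rotation":[0,0,0.13],"claw":-1},
    {"slide":[2.8,12,7],"rotation":[0,0,0.2],"claw":-1},
    {"slide":[4,16,7],"rotation":[0,0,0.27],"claw":-1},
    {"slide":[5,20,7],"rotation":[0,0,0.34],"claw":-1},
    {"slide":[6,24,7],"rotation":[0,0,0.41],"claw":-1},
    {"slide":[7,28,7],"rotation":[0,0,0.48],"claw":-1},
    {"slide":[8,31.5,7],"rotation":[0,0,0.55],"claw":-1},
    {"slide":[8.5,33.5,6],"rotation":[0,0,0.602],"claw":-1},
    {"slide":[8.5,33.5,4],"rotation":[0,0,0.602],"claw":-1},
    {"slide":[8.5,33.5,2.9],"rotation":[0,0,0.602],"claw":-1},
    {"slide":[8.5,33.5,2.9],"rotation":[0,0,0.602],"claw":-1},
    {"slide":[8.5,33.5,2.9],"rotation":[0,0,0.602],"claw":-1},
  ],
)

```text
clock: 12.3
eef_pos: [0.6127, -0.0877, 0.2254]
tcp_rot: [-90.0, -0.0, -77.0]
ft_force: [0.4, -0.2, -1.9]
gripper_width: 0.156
```

Run:
```python
from h import *
o=env.get_obs(); print(o["eef_pos"],o["tcp_rot"],o["clock"],o["ft_force"],o["gripper_width"])
c=save("wrist","w4"); save("scene","scene4")
cv2.imwrite("pics/w4c.png",cv2.resize(c["im"][0:340,120:520],None,fx=1.7,fy=1.7,interpolation=cv2.INTER_CUBIC))
```

```text
[ 0.61266071 -0.08767     0.22538483] [-8.99761356e+01 -1.63853692e-02 -7.70489207e+01] 12.3 [ 0.44302432 -0.18834388 -1.92225267] 0.15615611575887467
```

View pics/w4c.png

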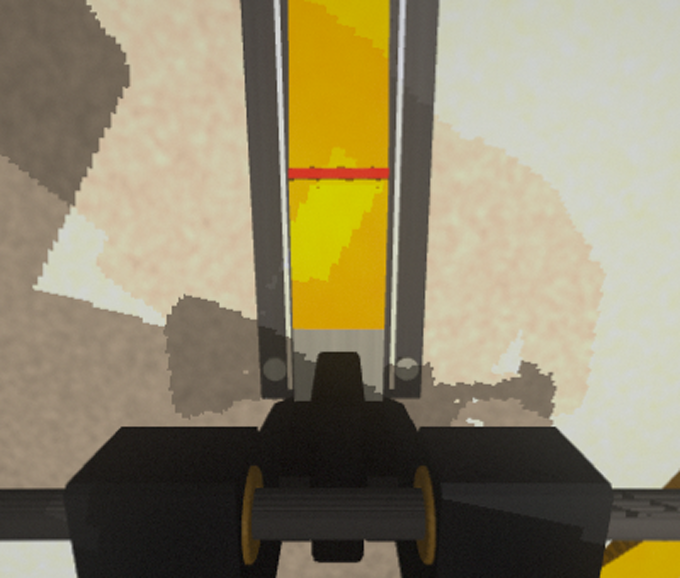

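The wrist view shows the wedge centred between the two white lines: line columns 280/398 against wedge edges 288/390 at the top, and 290/392 against 294/385 near the tail. The lane is parallel to the wedge. Lower onto the lane.

>>> carry_out(
  increments=[
    {"slide":[0,0,-0.8],"rotation":[0,0,0],"claw":-1},
    {"slide":[0,0,-1.5],"rotation":[0,0,0],"claw":-1},
    {"slide":[0,0,-1.9],"rotation":[0,0,0],"claw":-1},
    {"slide":[0,0,-2.1],"rotation":[0,0,0],"claw":-1},
    {"slide":[0,0,-2.1],"rotation":[0,0,0],"claw":-1},
    {"slide":[0,0,-2.1],"rotation":[0,0,0],"claw":-1},
    {"slide":[0,0,-2.1],"rotation":[0,0,0],"claw":-1},
  ],
)

```text
clock: 13.1
eef_pos: [0.6126, -0.087, 0.2037]
tcp_rot: [-90.0, -0.0, -77.0]
ft_force: [0.1, -0.5, -0.9]
gripper_width: 0.153
```

Near contact (fz went from -1.9 to -0.9 N). Slide 60 mm in, just short of the roller, with a slight extra press down.

>>> carry_out(
  increments=[
    {"slide":[0,0,-0.05],"rotation":[0,0,0],"claw":-1},
    {"slide":[0,0,-0.05],"rotation":[0,0,0],"claw":-1},
    {"slide":[-0.14,0.58,-0.05],"rotation":[0,0,0],"claw":-1},
    {"slide":[-0.34,1.46,-0.05],"rotation":[0,0,0],"claw":-1},
    {"slide":[-0.56,2.44,-0.05],"rotation":[0,0,0],"claw":-1},
    {"slide":[-0.79,3.41,-0.05],"rotation":[0,0,0],"claw":-1},
    {"slide":[-1.01,4.38,-0.05],"rotation":[0,0,0],"claw":-1},
    {"slide":[-1.24,5.36,-0.05],"rotation":[0,0,0],"claw":-1},
    {"slide":[-1.35,5.85,-0.05],"rotation":[0,0,0],"claw":-1},
    {"slide":[-1.35,5.85,-0.05],"rotation":[0,0,0],"claw":-1},
    {"slide":[-1.35,5.85,-0.05],"rotation":[0,0,0],"claw":-1},
  ],
)

```text
clock: 14.2
eef_pos: [0.5988, -0.027, 0.2037]
tcp_rot: [-90.0, 0.1, -76.9]
ft_force: [-0.6, 3.0, 7.0]
gripper_width: 0.156
```

Run:
```python
from h import *
o=env.get_obs(); print(o["eef_pos"],o["tcp_rot"],o["clock"],o["ft_force"],o["torque"],o["gripper_width"])
c=save("wrist","w5"); s=save("scene","scene5"); t=save("top","top5")
a=cv2.resize(c["im"][0:240,190:450],None,fx=1.5,fy=1.5,interpolation=cv2.INTER_CUBIC)
b=cv2.resize(s["im"][190:310,255:450],None,fx=2,fy=2,interpolation=cv2.INTER_CUBIC)
out=np.zeros((360,780,3),np.uint8); out[:a.shape[0],:390]=a; out[:b.shape[0],390:]=b; cv2.imwrite("pics/w5c.png",out)
```

```text
[ 0.59883574 -0.02703901  0.20368182] [-8.99679925e+01  6.74361096e-02 -7.69490958e+01] 14.2 [-0.6188065   2.97929615  6.96324895] [ 0.29884917 -0.02540977  0.01763034] 0.1559320018025126
```

View pics/w5c.png

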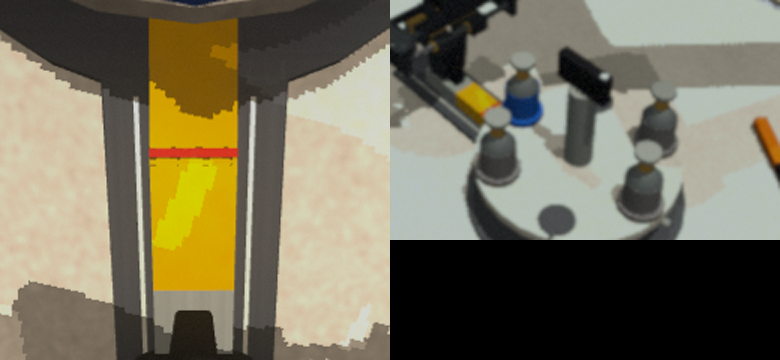

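The wedge is flat on the lane and centred. The red line is at left-crop row 153 and the plate rim at row ~18, with the blue cylinder seated and no red band. Next I'll measure line-to-rim distance in this picture.

Run:
```python
from h import *
c=load("w5"); ax=np.array([.5482,.191]); d=np.array([np.cos(np.radians(-77)),np.sin(np.radians(-77))])
im=c["im"]; col=im[:,int(190+193/1.5)].astype(int); print([ (i,v.tolist()) for i,v in enumerate(col[:22])])
red=cv2.inRange(cv2.cvtColor(im,cv2.COLOR_BGR2HSV),(0,150,90),(8,255,255))[60:140,280:360]; ys,xs=np.nonzero(red); r=(xs.mean()+280,ys.mean()+60); print("red",r)
for q,z in ((r,.0292),((190+193/1.5,18/1.5),.065),((190+193/1.5,18/1.5),.053)):
    p=onplane(c,[q],z)[0,:2]-ax; print(z,p@d)
print("TCP s",(env.get_obs()["eef_pos"][:2]-ax)@d)
```

```text
[(0, [51, 28, 17]), (1, [53, 29, 22]), (2, [50, 30, 23]), (3, [64, 58, 59]), (4, [79, 88, 96]), (5, [57, 70, 78]), (6, [57, 66, 75]), (7, [55, 65, 74]), (8, [56, 66, 74]), (9, [56, 66, 75]), (10, [57, 66, 75]), (11, [58, 67, 75]), (12, [57, 70, 76]), (13, [58, 69, 78]), (14, [57, 69, 77]), (15, [42, 72, 91]), (16, [2, 81, 119]), (17, [7, 84, 120]), (18, [1, 82, 120]), (19, [6, 84, 121]), (20, [2, 82, 120]), (21, [2, 82, 121])]
red (np.float64(318.2689075630252), np.float64(101.47899159663865))
0.0292 0.14483142599816085
0.065 0.11606039993448923
0.053 0.11232952121152467
TCP s 0.22386955085830082
```

Plate rim at 115 mm (as specified), red line at 144.8, so the origin is at ≈153 mm (TCP-based estimate 153.5). About 30 mm remain, with roller contact expected after 10. First 20 mm.

>>> carry_out(
  increments=[
    {"slide":[-0.05,0.2,0],"rotation":[0,0,0],"claw":-1},
    {"slide":[-0.1,0.45,0],"rotation":[0,0,0],"claw":-1},
    {"slide":[-0.16,0.7,0],"rotation":[0,0,0],"claw":-1},
    {"slide":[-0.22,0.95,0],"rotation":[0,0,0],"claw":-1},
    {"slide":[-0.28,1.2,0],"rotation":[0,0,0],"claw":-1},
    {"slide":[-0.34,1.45,0],"rotation":[0,0,0],"claw":-1},
    {"slide":[-0.39,1.7,0],"rotation":[0,0,0],"claw":-1},
    {"slide":[-0.45,1.95,0],"rotation":[0,0,0],"claw":-1},
    {"slide":[-0.45,1.95,0],"rotation":[0,0,0],"claw":-1},
    {"slide":[-0.45,1.95,0],"rotation":[0,0,0],"claw":-1},
  ],
  squeeze=60,
)

```text
clock: 15.35
eef_pos: [0.5948, -0.0091, 0.2037]
tcp_rot: [-89.9, -0.1, -77.0]
ft_force: [2.3, -7.6, 4.9]
gripper_width: 0.157
```

Run:
```python
from h import *
ax=np.array([.5482,.191]); d=np.array([np.cos(np.radians(-77)),np.sin(np.radians(-77))])
o=env.get_obs(); print(o["eef_pos"],o["tcp_rot"],o["ft_force"],o["gripper_width"],"TCP s",(o["eef_pos"][:2]-ax)@d)
c=save("wrist","w6"); im=c["im"]
red=cv2.inRange(cv2.cvtColor(im,cv2.COLOR_BGR2HSV),(0,150,90),(8,255,255))[60:140,280:360]; ys,xs=np.nonzero(red); r=(xs.mean()+280,ys.mean()+60)
print("red",r,(onplane(c,[r],.0292)[0,:2]-ax)@d); print([(i,im[i,318].tolist()) for i in range(28,60,1)])
```

```text
[ 0.59478984 -0.0090855   0.20367939] [-89.9174044   -0.12213445 -76.97753429] [ 2.26060976 -7.57705532  4.94003403] 0.15668169053332962 TCP s 0.20543775681711005
red (np.float64(318.44444444444446), np.float64(101.43589743589743)) 0.12699944358969048
[(28, [55, 32, 23]), (29, [56, 32, 22]), (30, [55, 33, 24]), (31, [55, 32, 23]), (32, [53, 28, 16]), (33, [58, 35, 24]), (34, [55, 32, 22]), (35, [57, 32, 24]), (36, [57, 33, 23]), (37, [88, 50, 29]), (38, [92, 52, 29]), (39, [92, 52, 31]), (40, [93, 51, 29]), (41, [92, 51, 30]), (42, [95, 55, 32]), (43, [94, 53, 32]), (44, [92, 50, 30]), (45, [93, 53, 33]), (46, [93, 50, 29]), (47, [91, 50, 30]), (48, [93, 52, 32]), (49, [92, 51, 31]), (50, [93, 54, 33]), (51, [93, 52, 32]), (52, [89, 50, 29]), (53, [82, 47, 29]), (54, [65, 38, 29]), (55, [55, 36, 27]), (56, [56, 36, 30]), (57, [55, 33, 27]), (58, [77, 80, 83]), (59, [77, 86, 94])]
```

The push shows about 8 N and the red line stays at the same wrist row, so the grip isn't slipping. Origin is now 135 mm; 12 mm to go.

>>> carry_out(
  increments=[
    {"slide":[-0.04,0.2,0],"rotation":[0,0,0],"claw":-1},
    {"slide":[-0.09,0.4,0],"rotation":[0,0,0],"claw":-1},
    {"slide":[-0.14,0.6,0],"rotation":[0,0,0],"claw":-1},
    {"slide":[-0.18,0.8,0],"rotation":[0,0,0],"claw":-1},
    {"slide":[-0.23,1.0,0],"rotation":[0,0,0],"claw":-1},
    {"slide":[-0.27,1.17,0],"rotation":[0,0,0],"claw":-1},
    {"slide":[-0.27,1.17,0],"rotation":[0,0,0],"claw":-1},
    {"slide":[-0.27,1.17,0],"rotation":[0,0,0],"claw":-1},
    {"slide":[-0.27,1.17,0],"rotation":[0,0,0],"claw":-1},
  ],
)

```text
clock: 16.3
eef_pos: [0.5921, 0.0025, 0.2037]
tcp_rot: [-89.9, -0.1, -77.0]
ft_force: [3.3, -8.5, 3.1]
gripper_width: 0.152
```

Run:
```python
from h import *
ax=np.array([.5482,.191]); d=np.array([np.cos(np.radians(-77)),np.sin(np.radians(-77))])
o=env.get_obs(); print(o["eef_pos"],o["tcp_rot"],o["ft_force"],o["gripper_width"],o["clock"],"TCP s",(o["eef_pos"][:2]-ax)@d)
c=save("wrist","w7"); im=c["im"]; s=save("scene","scene7"); save("top","top7")
red=cv2.inRange(cv2.cvtColor(im,cv2.COLOR_BGR2HSV),(0,150,90),(8,255,255))[85:140,280:360]; ys,xs=np.nonzero(red); r=(xs.mean()+280,ys.mean()+85)
print("red",r,(onplane(c,[r],.0292)[0,:2]-ax)@d)
a=cv2.resize(im[0:240,190:450],None,fx=1.5,fy=1.5,interpolation=cv2.INTER_CUBIC)
b=cv2.resize(s["im"][200:290,280:378],None,fx=4,fy=4,interpolation=cv2.INTER_CUBIC)
out=np.zeros((360,782,3),np.uint8); out[:a.shape[0],:390]=a; out[:b.shape[0],390:]=b; cv2.imwrite("pics/w7c.png",out)
```

```text
[0.59211327 0.00248934 0.20369567] [-89.91152503  -0.13351013 -76.98182324] [ 3.32593754 -8.49058994  3.09366218] 0.15201748336407434 16.3 TCP s 0.19355748317670815
red (np.float64(318.41782729805016), np.float64(101.49303621169916)) 0.11518149192511411
```

View pics/w7c.png

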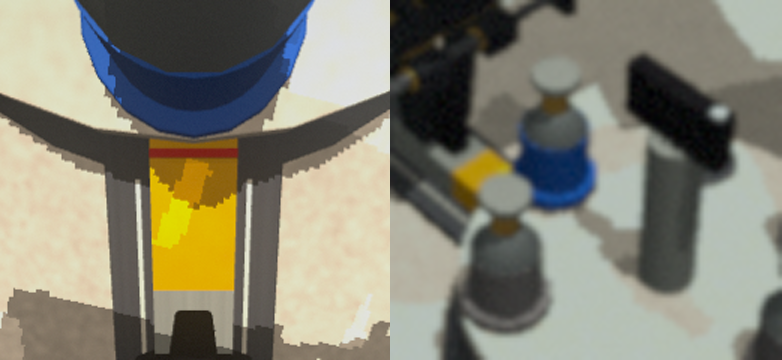

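Left crop: the red line is just outside the plate rim, with measured radius 115.2 mm (115 expected). In the scene crop the blue cylinder's collar is visible, but I can't make out a red band. I'll measure the lift from the cylinder's image shift against the seated pictures.

Run:
```python
from h import *
for v,w0,w1 in (("scene","scene5","scene7"),("top","top5","top7")):
    a,b=load(w0),load(w1)
    # candidates of reference: blue cylinder top & a clamped cylinder top
    ax=np.array([.5482,.191])
    for nm,ang in (("blue",-77),("clamped",103),("clamped2",163),("c3",43)):
        p=np.array([ax[0]+.09*np.cos(np.radians(ang)),ax[1]+.09*np.sin(np.radians(ang)),.14]); q=proj(a,[p])[0]; q5=proj(a,[p+[0,0,.005]])[0]
        x,y=q.round().astype(int); h=9
        t=a["im"][y-h:y+h+1,x-h:x+h+1]; S=b["im"][y-h-8:y+h+9,x-h-8:x+h+9]
        t,S=[cv2.resize(k,None,fx=8,fy=8,interpolation=cv2.INTER_CUBIC) for k in (t,S)]
        m=cv2.matchTemplate(S,t,cv2.TM_CCOEFF_NORMED); _,mx,_,l=cv2.minMaxLoc(m)
        print(v,nm,q.round(1),"shift",(l[0]/8-8,l[1]/8-8),"score",round(mx,3),"5mm would be",(q5-q).round(2))
c=load("scene7"); im=c["im"]; x,y=proj(c,[[.5482+.09*.225,.191-.09*.974,.068]])[0]; print(x,y)
hsv=cv2.cvtColor(im,cv2.COLOR_BGR2HSV); r=(cv2.inRange(hsv,(0,110,50),(8,255,255))|cv2.inRange(hsv,(172,110,50),(180,255,255)))[200:290,280:378]; print("red px scene",r.sum()//255, np.argwhere(r)[:8]+[200,280])
```

```text
scene blue [320.4 222.5] shift (-0.5, -1.5) score 0.853 5mm would be [ 0.03 -1.67]
scene clamped [382.4 268.4] shift (0.0, 0.0) score 0.997 5mm would be [ 0.26 -1.7 ]
scene clamped2 [390.4 237.8] shift (0.0, 0.375) score 0.953 5mm would be [ 0.27 -1.68]
scene c3 [338.4 275.8] shift (0.0, 0.0) score 0.999 5mm would be [ 0.1 -1.7]
top blue [301.  173.4] shift (-0.5, -0.5) score 0.943 5mm would be [-0.1  -0.29]
top clamped [231.4 190.3] shift (0.0, 0.0) score 0.998 5mm would be [-0.39 -0.22]
top clamped2 [255.7 216.2] shift (-4.75, 8.0) score 0.646 5mm would be [-0.29 -0.11]
top c3 [242.  156.3] shift (0.0, 0.0) score 0.999 5mm would be [-0.34 -0.36]
320.0012469415059 245.39170287579554
red px scene 0 []
```

Scene shift is -1.5 px, about 4.5 mm up (5 mm would be -1.67 px). The clamped neighbours haven't moved in either view, apart from one clamped2 match in the top view that scored only 0.65. Hold briefly, check for drift and hand in.

>>> carry_out(
  increments=[
    {"slide":[0,0,0],"rotation":[0,0,0],"claw":-1},
    {"slide":[0,0,0],"rotation":[0,0,0],"claw":-1},
    {"slide":[0,0,0],"rotation":[0,0,0],"claw":-1},
    {"slide":[0,0,0],"rotation":[0,0,0],"claw":-1},
    {"slide":[0,0,0],"rotation":[0,0,0],"claw":-1},
  ],
)

```text
clock: 16.95
eef_pos: [0.5921, 0.0025, 0.2037]
tcp_rot: [-89.9, -0.1, -77.0]
ft_force: [3.1, -8.4, 3.8]
gripper_width: 0.15
```

Run:
```python
from h import *
ax=np.array([.5482,.191]); d=np.array([np.cos(np.radians(-77)),np.sin(np.radians(-77))])
o=env.get_obs(); print(o["eef_pos"],o["ft_force"],o["gripper_width"],o["clock"],"TCP s",(o["eef_pos"][:2]-ax)@d)
c=cam("wrist"); red=cv2.inRange(cv2.cvtColor(c["im"],cv2.COLOR_BGR2HSV),(0,150,90),(8,255,255))[85:140,280:360]; ys,xs=np.nonzero(red); r=(xs.mean()+280,ys.mean()+85)
s=(onplane(c,[r],.0292)[0,:2]-ax)@d; print("line",s)
if abs(s-.115)<.003: print(job_done())
```

```text
[0.59208973 0.00248577 0.20367516] [ 3.05455327 -8.37212314  3.84927739] 0.14981082902435572 16.95 TCP s 0.19355566750022019
line 0.11517577880377816
the job is handed in; nothing more can be done
None
```

I turned the carousel one place counter-clockwise by its hub bar. Then I gripped the right-most wedge by its fin, laid it flat on the lane and slid it thin end first under the blue cylinder's roller. The job was handed in at about 17 s with the wedge still gripped.

**Last checks:**
- **Wedge position:** the red line is 115.2 mm from the axis, and the plate edge is at 115 mm.
- **Lift:** the scene camera shows the cylinder about 4.5 mm up; the geometry gives about 5 mm.
- **Hold:** the push is steady at about 9 N, with no slip in the grip and no drift over the last half second.
- **Carousel:** it is home with blue over the lane, and the clamped cylinders had not moved. One image match was too poor to use, because the view there had changed.

**What failed or disagreed:**
- **Red band:** I could not see it in the pictures, probably because the collar hides it. The lift is therefore inferred from the image shift and the wedge position.
- **Stray turn:** while letting go of the hub bar I commanded an unintended turn for one row, at most about 8.6°. A picture afterwards showed the carousel at its detent.
- **Hub position:** the top and wrist cameras differed by about 1.4 mm on it, within their calibration.

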